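# Load a steel plate over the lip of a locating nest and square it to the stops

### The arm

A 6-joint arm with a two-finger parallel gripper is mounted at the origin on a cart in front of the work surface, level with it; the furniture and walls round the work are solid. World frame = base frame: x ahead of the robot, y to its left, z up, the work surface at z = 0. Lengths are in m, angles in rad, forces in N, time in s.
With the tool pointing down it reaches from about 0.35 to 0.975 m from the base axis. Payload 4.9 kg.
Tool frame: the origin (TCP) lies at the very end of the fingers, on their centre line; the grasp point (between the pads) lies 19 mm behind it (grasp_offset is the distance from the TCP to the grasp point, in m); x points along the fingers, y is the direction in which the jaws open and shut, and the axes are right-handed (so a half turn about x gives the same grasp; the last joint's range is limited). The gripper opens to 85 mm and grips with 20 to 120 N. Pads are 22 mm wide; open, the fingers measure 114 mm over their backs; the gripper's body (76 mm by 85 mm) begins 54 mm behind the grasp point. The pads swing forward as they close: fully open they stand 13 mm farther back than shut.
Start: joints at [-1.372, 0.053, 1.613, -0, 1.476, -0.119], TCP at [0.195, -0.594, 0.231] pointing down, gripper open.
Joint ranges: [-3.01, 3.01], [-1.01, 2.22], [0.06, 2.58], [-1.02, 4.17], [0.09, 2.62], [-3.14, 3.14]. Speed limits (rad/s): [2.57, 2.57, 3.14, 3.14, 3.14, 3.14].

### API

Orientations are given as a rotation vector (axis times angle).
In Python, from station import get_obs, get_image, camera_model, finish_job, grasp_offset gives the robot as it stands.
- The arm moves only by the shell command python3 -m crank 'ROWS' [OPENING] [FORCE]. ROWS is JSON, a list that holds one entry, the list of rows, each a list of 4 numbers: the shift along the world's x, y, z in m, then the turn about the world's z in degrees. In form: [[[dx, dy, dz, turn], ...]]. A call has 1 to 5 rows; each row is the pose to reach, as a shift and turn from the pose commanded when the call began; what a row does not reach only later rows make up. A row lasts 1/12 s, in which the tool goes at most 41.7 mm and 7.16 degrees, less where a joint would pass 70% of its speed; a pose out of reach is approached as far as the arm can. A call with a gripper value outside its range is refused whole. OPENING is the opening, from 0 (shut) to 1 (fully open), set as the call begins (- or left out, the last holds). The fingers move at their own pace and stop on an object; FORCE is the grip in N (left out, the last holds). Time passes only in rows, so rows that repeat a pose let the fingers close. It gives the time, the measured TCP pose, the force and the opening at its end, in the units of the state.
- get_obs(): the state, without advancing time (a new reading comes with each control period).
- get_image(name): name is "scene" or "side" or "wrist"; returns (picture, depth): 480x640x3 uint8, red, green, blue; 480x640 float32, m along the optical axis (not along the pixel's ray), 0 where there is no reading.
- camera_model(name): a dict with "fx", "fy", "cx", "cy" (pixels), "xyz" and "attitude" of the camera in the world. Camera axes: x right, y down, z forward; pixel columns grow to the right and rows downward; lengths in m; the calibration is good to about 2 mm. A picture is of the moment at which its call begins: read the wrist's pose just before it. camera_model takes no time and is no camera call; for the wrist camera it gives the pose at the moment of the call.
- finish_job(): hands the job in, once; it reports no verdict.
The state is a dict: "t": time; "q": joint angles; "dq": joint speeds; "effort": joint torques, N m; "tool_pos": TCP position; "tool_rot": TCP orientation; "contact_force": force on the tool from outside, world axes, zero at the start; "wrist_torque": the same for the moment, N m; "opening": finger opening in m.
Only numpy, scipy, OpenCV 4.12 (cv2) and the standard library are available. Lean on these libraries where they do the work, as an engineer would, in place of code of your own. Each camera call takes 0.05 s, during which the arm holds its last target.

### The job

Put the longer of the two loose steel plates into the locating nest: set it down flat on the narrow entry deck, upright grip to the rear and nose short of the lip, and let go of it. Then take it by its upright grip and push it, sliding on the lip, over the lip and under the bridge so that it drops flat into the pocket, and leave it there hard against both the end stop and the thick side rail. Leave the shorter plate and the roll of tape where they are.

Things in the scene. Friction and masses are not known exactly. Their poses are not given: they have to be found in the camera images.
- long_plate: Longer loose steel plate, 100 mm long (its x), 56 wide (y), 8 thick, about 0.2 kg, flat on the table at the start. Origin: centre of its underside; x points to its nose, z up. An upright grip block stands at its rear: centred at x = -35 mm, 14 mm along x, 24 along y, from z = 8 to 40. Balance point x = -7. Two small bored holes near the nose. Can be carried by its 56 mm width.
- long_plate_grip (a point): Point inside the upright grip block of the longer plate: 35 mm behind the plate's origin, on its centre line, 28 mm above its underside.
- nest: Locating nest fixed to the table, grey base 248 x 108 x 8 mm. Origin at table level straight below the lip; x is the push-in direction (roughly to the robot's left), y roughly toward the robot, z up. Pocket: floor z = 14 mm, x = 2 to 114, y = -36 to 33, that is 12 mm longer and 13 wider than the long plate. Against both stops, that plate's origin is at x = 64, y = -8, z = 14 mm here.
- nest_deck (a point): Centre of the entry deck's top, 20 mm above the table, axes as the nest: a bar 36 mm wide and 100 long, from nest x = -116 to -16 mm, centred on y = 0. A plate lying on it overhangs both long sides (the base is 12 mm below). From its end a ramp, 50 mm wide and 14 long, rises 3 mm to the lip.
- lip: Raised lip with its ramp, a fixed part of the nest: dark rounded bar across the mouth of the pocket, 4 mm thick (nest x = -2 to 2), 65 mm wide, top 23 mm above the table: 3 mm above the deck, 9 above the pocket floor. Same origin and axes as the nest.
- nest_stop (a point): On the face of the end stop that the plate's nose must meet: dark upright wall square across the far end of the pocket at nest x = 114 mm, top 26 mm above the table.
- nest_rail (a point): On the inner face of the thick side rail that the plate's long side must meet: dark rail 14 mm thick along the side away from the robot, face at nest y = -36 mm, top 26 mm above the table. Opposite it, nearer the robot, is a thin 5 mm keeper wall of equal height, inner face at y = 33 mm. Both begin with rounded ends at x = 2 to 4 mm.
- nest_bridge (a point): Middle of the underside of the fixed bridge over the pocket, 46 mm above the table: a dark bar at nest x = 75 to 95 mm, y = -54 to 42, top at z = 54, with a bush and screws on it up to z = 61.
- short_plate: The shorter steel plate, 70 x 56 x 8 mm, of the same make with the same grip block (centred at x = -20 mm), loose on the table; not to be used. Origin at the centre of its underside, x to its nose.
- tape: Roll of masking tape, 105 mm across, 25 mm high, lying loose on the table behind the work; a bystander. Origin at the centre of its underside.
Mind the look-alikes: they are no part of the job. Leave any red or yellow look-alike of the long_plate alone.

How it is judged:
By the outcome, as a careful person would: the job done as asked, in the order asked, and still so for the second after the job is handed in, with the robot touching nothing.
It also fails if it takes over 48 s, if anything falls off the work surface, if the arm or the gripper's body presses on something with over 40 N, if the wrist force passes 120 N, or if a joint passes its speed limit or range.

## Working session

There is one attempt and no reset: what is moved stays moved. The work goes in short steps, Python scripts to look and compute and a shell command to move; the robot and the scene stay as the last step left them, time stands still between calls to the robot, and variables do not carry over. Pictures are saved under pics/ and viewed, and the job is handed in when it is done.

```bash
ls; mkdir -p pics
cat > h.py <<'E'
import numpy as np,cv2
from scipy.spatial.transform import Rotation as R
from station import *
def cam(n):
    m=camera_model(n);a=np.array(m['attitude'],float)
    Rm=a if a.shape==(3,3) else R.from_rotvec(a).as_matrix()
    return m,Rm,np.array(m['xyz'])
def onplane(n,u,v,z,c=None):
    m,Rm,p=c or cam(n)
    d=Rm@np.array([(u-m['cx'])/m['fx'],(v-m['cy'])/m['fy'],1.]);return p+d*(z-p[2])/d[2]
def proj(n,P,c=None):
    m,Rm,p=c or cam(n);q=Rm.T@(np.array(P)-p);return m['fx']*q[0]/q[2]+m['cx'],m['fy']*q[1]/q[2]+m['cy']
def snap(n,f):
    c=cam(n);im,d=get_image(n);cv2.imwrite(f'pics/{f}.png',im[:,:,::-1]);np.savez(f'pics/{f}.npz',im=im,d=d,K=[c[0]['fx'],c[0]['fy'],c[0]['cx'],c[0]['cy']],R=c[1],p=c[2]);return im,d,c
def load(f):
    z=np.load(f'pics/{f}.npz');K=z['K'];return z['im'],z['d'],(dict(fx=K[0],fy=K[1],cx=K[2],cy=K[3]),z['R'],z['p'])
E
python3 - <<'E'
from h import *
for n in('scene','side','wrist'):
    print(camera_model(n)); snap(n,n+'0')
print(get_obs(),grasp_offset)
E
```

```text
pics
{'fx': 524.768079941353, 'fy': 524.768079941353, 'cx': 327.7423698958739, 'cy': 243.90898273588982, 'xyz': array([1.11213751, 0.08064481, 0.83939377]), 'attitude': array([-1.81107014, -1.98670396,  0.58905224])}
{'fx': 472.20317759624567, 'fy': 472.20317759624567, 'cx': 322.78714107618475, 'cy': 233.3135473495753, 'xyz': array([ 0.25750661, -0.6329135 ,  0.73048749]), 'attitude': array([-2.27754368,  0.50001605, -0.24256534])}
{'fx': 334.3568006808796, 'fy': 334.3568006808796, 'cx': 321.4688767033417, 'cy': 237.78756638612822, 'xyz': array([ 0.26588607, -0.56979244,  0.37330841]), 'attitude': array([ 2.34191117, -1.6946814 , -0.25802885])}
{'t': 0.15, 'q': array([-1.37200394e+00,  5.32420651e-02,  1.61396808e+00, -1.33149824e-05,
        1.47603051e+00, -1.19015741e-01]), 'dq': array([-0.00046077, -0.00131546, -0.00324093,  0.00021518, -0.00035561,
       -0.00066454]), 'effort': array([ 5.16813470e-04, -3.94242597e+01, -3.70722950e+01, -1.16248866e-04,
        4.65674661e-03, -3.07915229e-06]), 'tool_pos': array([ 0.19519315, -0.59322124,  0.23032888]), 'tool_rot': array([ 2.05035968,  0.33030446, -2.05052365]), 'contact_force': array([-0.91853986,  0.17741091,  0.31621244]), 'wrist_torque': array([-0.03589632, -0.03270628, -0.02251553]), 'opening': 0.08539223498317024} 0.0187
```

View pics/scene0.png

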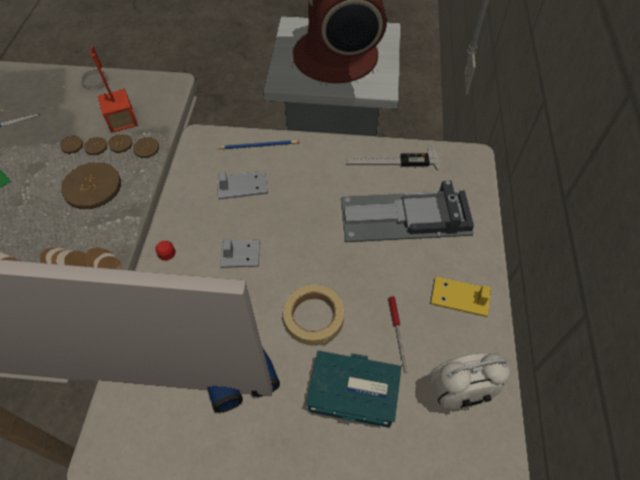

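View pics/side0.png

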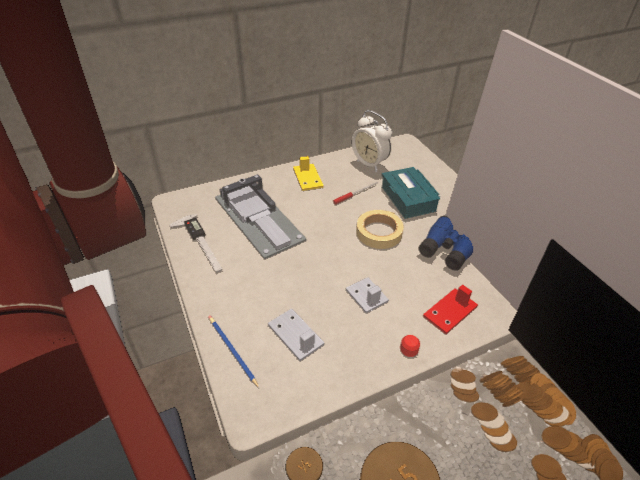

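View pics/wrist0.png

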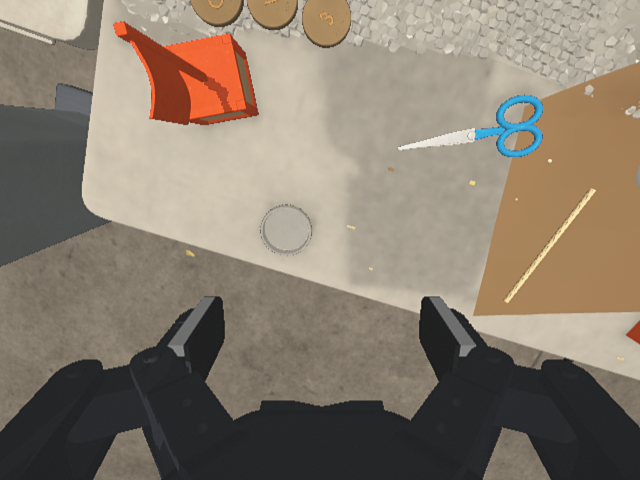

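Candidates for the long plate: the longer grey plate at scene (243,184) and side (296,334), the shorter grey plate at scene (240,252), the yellow one at scene (461,296), and the red one at side (450,310). By the description it's the longer grey one. I'll check that in a close crop.

Run:
```python
from h import *
a,_,_=load('scene0');b,_,_=load('side0')
A=cv2.resize(a[160:275,205:275],None,fx=5,fy=5,interpolation=cv2.INTER_CUBIC)
B=cv2.resize(b[270:370,255:345],None,fx=5,fy=5,interpolation=cv2.INTER_CUBIC)
C=np.zeros((600,800,3),np.uint8);C[:575,:350]=A;C[:500,350:800]=B
cv2.imwrite('pics/crop1.png',C[:,:,::-1])
N=cv2.resize(a[175:245,335:480],None,fx=5.5,fy=5.5,interpolation=cv2.INTER_CUBIC);cv2.imwrite('pics/crop2.png',N[:,:,::-1])
N=cv2.resize(b[170:260,210:310],None,fx=6.5,fy=6.5,interpolation=cv2.INTER_CUBIC);cv2.imwrite('pics/crop3.png',N[:,:,::-1])
```

```text
(no output)
```

View pics/crop1.png

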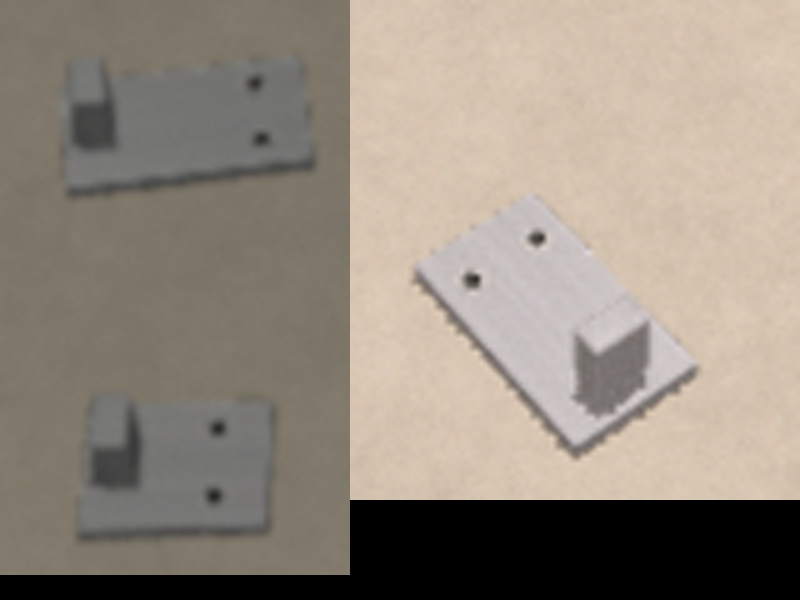

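View pics/crop2.png

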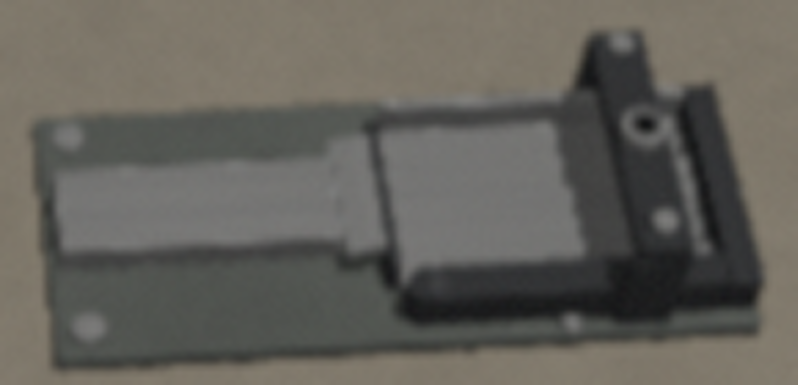

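View pics/crop3.png

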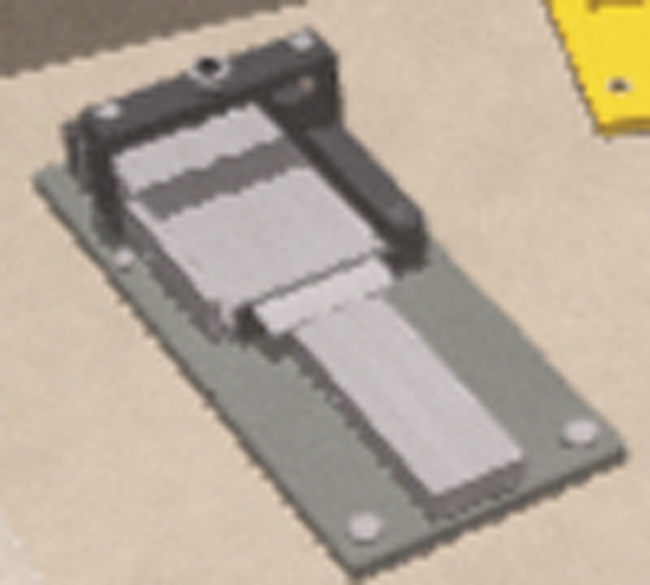

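The crop confirms it. The plate at scene (243,184) has about a 100:56 outline, with its grip at the rear (low scene x) and two holes at the nose. The plate below it is the shorter one. In the nest crops the deck is on the left, the bridge on the right, and the rail on the far side from the robot. Next I'll fit the poses from both views.

```bash
cat > fit.py <<'E'
from h import *
from scipy.optimize import least_squares
def fit(obs,x0):
    # obs: list of (cam, (u,v), (X,Y,Z) local)
    def f(p):
        c,s=np.cos(p[2]),np.sin(p[2]);r=[]
        for cm,uv,L in obs:
            P=[p[0]+c*L[0]-s*L[1],p[1]+s*L[0]+c*L[1],L[2]]
            r+=list(np.subtract(proj(None,P,cm),uv))
        return np.array(r)
    o=least_squares(f,x0,loss='soft_l1');return o.x,f(o.x).reshape(-1,2)
E
python3 - <<'E'
from fit import *
cs=cam('scene');cd=cam('side')
S=lambda u,v:((u+.5)/5-.5+205,(v+.5)/5-.5+160)
D=lambda u,v:((u-350+.5)/5-.5+255,(v+.5)/5-.5+270)
L=[(cs,S(68,188),(-.05,.028,.008)),(cs,S(313,162),(.05,.028,.008)),(cs,S(300,60),(.05,-.028,.008)),
(cd,D(416,266),(.05,-.028,.008)),(cd,D(533,196),(.05,.028,.008)),(cd,D(697,369),(-.05,.028,.008)),(cd,D(575,446),(-.05,-.028,.008))]
for i,(a,b,c) in enumerate(L): 
    print(onplane(None,*b,.008,a).round(4))
print()
S=lambda u,v:((u+.5)/5.5-.5+335,(v+.5)/5.5-.5+175)
D=lambda u,v:((u+.5)/6.5-.5+210,(v+.5)/6.5-.5+170)
for u,v,z in[(35,120,.008),(55,362,.008),(760,325,.008),(53,172,.02),(62,250,.02),(330,158,.02),(345,232,.02)]:print('sc',u,v,onplane(None,*S(u,v),z,cs).round(4))
for u,v,z in[(345,570,.008),(627,445,.008),(430,492,.02),(520,455,.02)]:print('sd',u,v,onplane(None,*D(u,v),z,cd).round(4))
E
```

```text
[ 0.4794 -0.1959  0.008 ]
[ 0.4569 -0.1     0.008 ]
[ 0.4038 -0.1138  0.008 ]
[ 0.4029 -0.1145  0.008 ]
[ 0.455  -0.1023  0.008 ]
[ 0.4789 -0.1987  0.008 ]
[ 0.4266 -0.2096  0.008 ]

sc 35 120 [0.4542 0.0494 0.008 ]
sc 55 362 [0.5595 0.0646 0.008 ]
sc 760 325 [0.5211 0.3084 0.008 ]
sc 53 172 [0.4866 0.0581 0.02  ]
sc 62 250 [0.5204 0.0638 0.02  ]
sc 330 158 [0.471  0.1562 0.02  ]
sc 345 232 [0.5033 0.1622 0.02  ]
sd 345 570 [0.4522 0.0497 0.008 ]
sd 627 445 [0.5602 0.0664 0.008 ]
sd 430 492 [0.4868 0.0607 0.02  ]
sd 520 455 [0.5206 0.065  0.02  ]
```

Run:
```python
from h import *
o=get_obs();M=R.from_rotvec(o['tool_rot']).as_matrix();print(M.round(3),'yaw of tool y',np.degrees(np.arctan2(M[1,1],M[0,1])))
H={}
for f in('scene0','side0','wrist0'):
    im,d,(m,Rm,p)=load(f)
    v,u=np.mgrid[:480,:640];k=d>0
    P=np.stack([(u-m['cx'])/m['fx']*d,(v-m['cy'])/m['fy']*d,d],-1)[k]@Rm.T+p
    g=np.full((14,12),-1.)
    for x,y,z in P[::3]:
        i,j=int((x+.1)//.1),int((y+.9)//.1)
        if 0<=i<12 and 0<=j<14: g[j,i]=max(g[j,i],z)
    print(f,'rows y from -.9, cols x from -.1');print(g.round(2))
```

```text
[[-0.     0.312 -0.95 ]
 [ 0.002 -0.95  -0.312]
 [-1.    -0.002 -0.   ]] yaw of tool y -71.79085431935636
scene0 rows y from -.9, cols x from -.1
[[-1.   -0.    0.   -1.   -1.   -1.   -1.   -0.73 -0.73 -0.73 -0.73 -1.  ]
 [-1.   -0.    0.01  0.01  0.01 -1.   -1.   -0.73 -0.73 -0.73 -0.73 -1.  ]
 [-1.   -0.    0.01  0.01  0.01  0.02  0.02 -0.73 -0.73 -0.73 -0.73 -1.  ]
 [-1.   -0.    0.02  0.    0.02  0.02  0.02  0.02 -1.   -1.   -0.2  -1.  ]
 [-1.   -1.    0.    0.18  0.06  0.02  0.02  0.03 -1.    0.14 -0.   -1.  ]
 [-1.   -1.    0.01  0.01  0.02  0.01  0.01  0.03 -1.    0.31  0.    0.  ]
 [-1.   -1.   -1.    0.    0.01  0.01  0.    0.03 -1.    0.44  0.44  0.  ]
 [ 0.01  0.01  0.01  0.    0.01  0.04  0.04  0.04 -1.    0.44  0.44  0.  ]
 [ 0.02  0.16  0.26  0.29  0.01  0.01  0.01  0.03  0.03  0.44  0.44 -1.  ]
 [ 0.02  0.05  0.27  0.29  0.01  0.02  0.02  0.03  0.05  0.05  0.04 -1.  ]
 [ 0.01  0.01  0.    0.27  0.02  0.03  0.03  0.01  0.04  0.05  0.04 -1.  ]
 [-1.   -1.   -1.    0.01  0.02  0.06  0.06  0.01  0.    0.15  0.   -1.  ]
 [-1.   -1.   -1.    0.    0.    0.03  0.03  0.04  0. 
[... 1577 characters left out ...]
-1.   -1.   -1.   -1.  ]
 [-1.   -1.    0.    0.    0.01 -1.   -1.   -1.   -1.   -1.   -1.   -1.  ]
 [-1.   -1.   -1.    0.    0.   -1.   -1.   -1.   -1.   -1.   -1.   -1.  ]
 [-0.15 -0.14 -0.14 -1.   -1.   -1.   -1.   -1.   -1.   -1.   -1.   -1.  ]
 [-1.   -1.   -0.17 -1.   -1.   -1.   -1.   -1.   -1.   -1.   -1.   -1.  ]
 [-1.   -1.   -0.28 -1.   -1.   -1.   -1.   -1.   -1.   -1.   -1.   -1.  ]
 [-1.   -0.64 -0.39 -0.73 -1.   -1.   -1.   -1.   -1.   -1.   -1.   -1.  ]
 [-1.   -0.73 -0.73 -0.73 -1.   -1.   -1.   -1.   -1.   -1.   -1.   -1.  ]
 [-1.   -0.73 -0.73 -0.73 -1.   -1.   -1.   -1.   -1.   -1.   -1.   -1.  ]
 [-1.   -0.74 -0.73 -0.73 -1.   -1.   -1.   -1.   -1.   -1.   -1.   -1.  ]]
```

```bash
python3 -m crank '[[[0.02,0.03,0.03,7],[0.04,0.06,0.04,14],[0.06,0.094,0.04,21],[0.081,0.129,0.04,28],[0.102,0.164,0.04,35]]]' 0.7 60
```

```text
t: 0.57
tool_pos: [0.2978, -0.4281, 0.2714]
tool_rot: [1.661, 0.837, -1.661]
contact_force: [0.6, -1.2, -0.1]
opening: 0.0595
```

```bash
python3 -m crank '[[[0.021,0.035,0,7],[0.042,0.069,0,14],[0.064,0.103,0,21],[0.086,0.137,0,28],[0.108,0.171,0,35]]]'
```

```text
t: 0.98
tool_pos: [0.4058, -0.2568, 0.2712]
tool_rot: [1.228, 1.197, -1.228]
contact_force: [0.4, -1.0, -0.5]
opening: 0.0602
```

```bash
python3 -m crank '[[[0.021,0.034,-0.01,7],[0.044,0.069,-0.04,15],[0.044,0.069,-0.05,15],[0.044,0.069,-0.05,15]]]'
```

```text
t: 1.32
tool_pos: [0.4482, -0.1864, 0.2168]
tool_rot: [1.035, 1.319, -1.036]
contact_force: [-1.2, 0.6, -1.3]
opening: 0.0597
```

Run:
```python
from h import *
snap('wrist','wrist1')
o=get_obs();M=R.from_rotvec(o['tool_rot']).as_matrix();print(o['tool_pos'],np.degrees(np.arctan2(M[1,1],M[0,1])),o['t'],o['opening'])
```

```text
[ 0.4483749  -0.18811614  0.21893206] 13.317029856412143 1.3667 0.05976724501524303
```

View pics/wrist1.png

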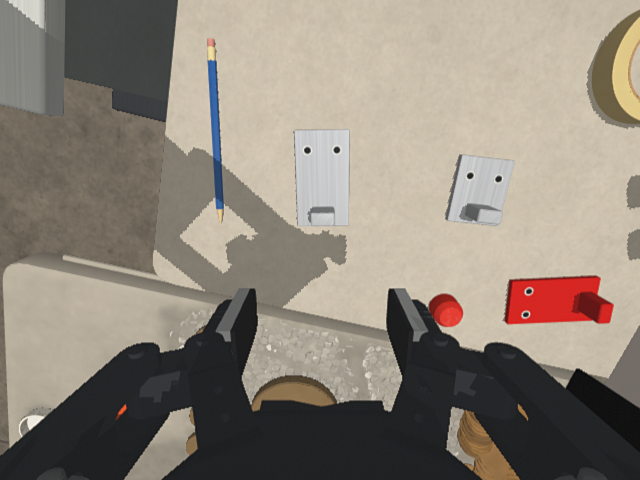

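Run:
```python
from h import *
im,_,_=load('wrist1')
cv2.imwrite('pics/crop4.png',cv2.resize(im[122:232,280:365],None,fx=5,fy=5,interpolation=cv2.INTER_CUBIC)[:,:,::-1])
```

```text
(no output)
```

View pics/crop4.png

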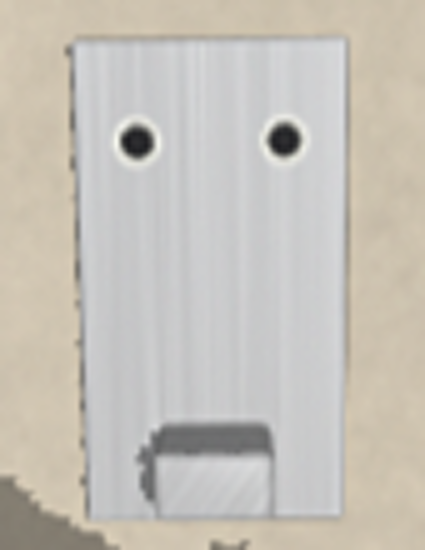

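Run:
```python
from fit import *
_,_,cw=load('wrist1');cs=cam('scene');cd=cam('side')
W=lambda u,v:((u+.5)/5-.5+280,(v+.5)/5-.5+122)
S=lambda u,v:((u+.5)/5-.5+205,(v+.5)/5-.5+160)
D=lambda u,v:((u-350+.5)/5-.5+255,(v+.5)/5-.5+270)
A=[(cw,W(74,39),(.05,.028,.008)),(cw,W(347,38),(.05,-.028,.008)),(cw,W(342,517),(-.05,-.028,.008)),(cw,W(91,516),(-.05,.028,.008)),(cw,W(155,454),(-.028,.012,.04)),(cw,W(270,452),(-.028,-.012,.04))]
# plate +y is toward the robot (smaller x)
B=[(cs,S(68,188),(-.05,-.028,.008)),(cs,S(313,162),(.05,-.028,.008)),(cs,S(300,60),(.05,.028,.008))]
C=[(cd,D(416,266),(.05,.028,.008)),(cd,D(533,196),(.05,-.028,.008)),(cd,D(697,369),(-.05,-.028,.008)),(cd,D(575,446),(-.05,.028,.008))]
for o in(A,B,C,B+C,A+B+C):
    x,r=fit(o,[.44,-.155,1.8]);g=x[:2]-.035*np.array([np.cos(x[2]),np.sin(x[2])])
    print(x.round(4),np.degrees(x[2]).round(2),'grip',g.round(4),'res',abs(r).max().round(2))
```

```text
[ 0.4398 -0.1548  1.8148] 103.98 grip [ 0.4482 -0.1888] res 1.02
[ 0.4414 -0.155   1.8083] 103.61 grip [ 0.4497 -0.189 ] res 0.63
[ 0.4409 -0.1562  1.8087] 103.63 grip [ 0.4491 -0.1902] res 1.08
[ 0.4411 -0.1556  1.8089] 103.64 grip [ 0.4494 -0.1896] res 0.97
[ 0.4401 -0.155   1.8123] 103.84 grip [ 0.4485 -0.189 ] res 1.28
```

```bash
python3 -m crank '[[[0,-0.0005,-0.041,0.5],[0,-0.0005,-0.082,0.5],[0,-0.0005,-0.123,0.5],[0,-0.0005,-0.16,0.5],[0,-0.0005,-0.18,0.5]]]'; python3 -m crank '[[[0,0,-0.015,0],[0,0,-0.026,0],[0,0,-0.026,0],[0,0,-0.026,0]]]'
python3 - <<'E'
from h import *
snap('wrist','wrist2')
o=get_obs();M=R.from_rotvec(o['tool_rot']).as_matrix();print(o['tool_pos'],np.degrees(np.arctan2(M[1,1],M[0,1])),o['t'],o['opening'],o['contact_force'])
E
```

```text
t: 1.78
tool_pos: [0.4469, -0.1905, 0.038]
tool_rot: [1.033, 1.316, -1.035]
contact_force: [-0.0, 1.4, -1.3]
opening: 0.06
t: 2.12
tool_pos: [0.4496, -0.1913, 0.0162]
tool_rot: [1.032, 1.311, -1.032]
contact_force: [0.8, 0.5, 0.4]
opening: 0.0599
[ 0.45026067 -0.19145425  0.01688112] 13.645926306127881 2.1667 0.059668698962692085 [ 0.26190762 -0.00637838  0.89064699]
```

View pics/wrist2.png

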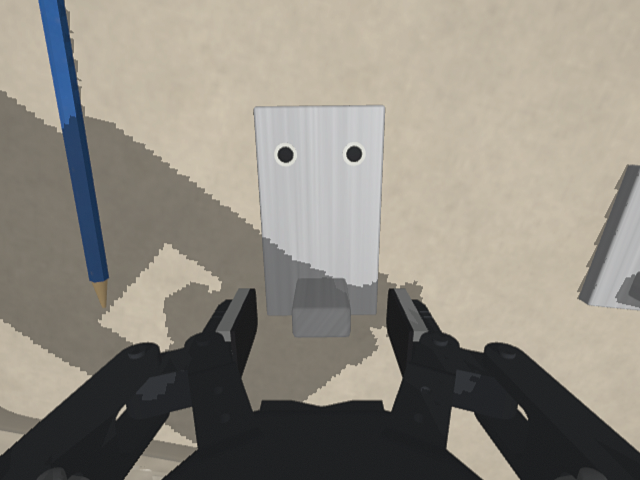

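```bash
python3 -m crank '[[[-0.0005,0.0015,-0.003,0],[-0.0005,0.0015,-0.003,0],[-0.0005,0.0015,-0.003,0],[-0.0005,0.0015,-0.003,0],[-0.0005,0.0015,-0.003,0]]]' 0 70; python3 -m crank '[[[0,0,0,0],[0,0,0,0],[0,0,0,0]]]'
```

```text
t: 2.58
tool_pos: [0.4496, -0.1891, 0.0134]
tool_rot: [1.031, 1.311, -1.031]
contact_force: [-0.3, -0.8, 4.9]
opening: 0.0227
t: 2.83
tool_pos: [0.4496, -0.1891, 0.0134]
tool_rot: [1.031, 1.311, -1.031]
contact_force: [-1.3, 0.9, 5.7]
opening: 0.0226
```

```bash
python3 -m crank '[[[0,0,0.01,0],[0,0,0.04,0],[0,0,0.06,0],[0,0,0.06,0]]]'
python3 - <<'E'
from h import *
snap('wrist','wrist3');snap('side','side3')
o=get_obs();M=R.from_rotvec(o['tool_rot']).as_matrix();print(o['tool_pos'],np.degrees(np.arctan2(M[1,1],M[0,1])),o['t'],o['opening'],o['contact_force'])
a,_,_=load('side3');w,_,_=load('wrist3')
C=np.hstack([cv2.resize(a[200:440,180:420],(400,400)),cv2.resize(w[40:440,120:520],(400,400))]);cv2.imwrite('pics/c3.png',C[:,:,::-1])
E
```

```text
t: 3.17
tool_pos: [0.4515, -0.1902, 0.077]
tool_rot: [1.031, 1.305, -1.029]
contact_force: [0.4, -0.0, -0.4]
opening: 0.0224
[ 0.44904194 -0.1887817   0.07282493] 13.714132132056262 3.2667 0.02273345602508243 [-0.15062942 -0.78731599 -2.84378716]
```

View pics/c3.png

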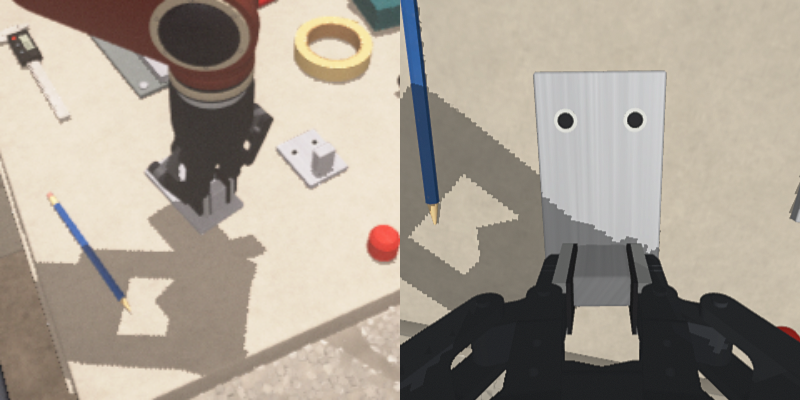

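```bash
cat >> h.py <<'E'
def cloud(f):
    im,d,(m,Rm,p)=load(f);v,u=np.mgrid[:480,:640]
    return np.stack([(u-m['cx'])/m['fx']*d,(v-m['cy'])/m['fy']*d,d],-1)@Rm.T+p,d,im
E
python3 - <<'E'
from h import *
P,d,im=cloud('wrist3')
for v in range(116,260,20): print(v,[tuple(P[v,u].round(4)) for u in (285,318,350)])
E
```

```text
116 [(np.float64(0.4166), np.float64(-0.1133), np.float64(0.0725)), (np.float64(0.4298), np.float64(-0.11), np.float64(0.0726)), (np.float64(0.4427), np.float64(-0.1069), np.float64(0.0727))]
136 [(np.float64(0.4181), np.float64(-0.1211), np.float64(0.0712)), (np.float64(0.4317), np.float64(-0.1178), np.float64(0.0711)), (np.float64(0.4448), np.float64(-0.1145), np.float64(0.0727))]
156 [(np.float64(0.4199), np.float64(-0.129), np.float64(0.0727)), (np.float64(0.4336), np.float64(-0.1257), np.float64(0.0721)), (np.float64(0.447), np.float64(-0.1225), np.float64(0.0722))]
176 [(np.float64(0.4216), np.float64(-0.1374), np.float64(0.0719)), (np.float64(0.4356), np.float64(-0.134), np.float64(0.0723)), (np.float64(0.4491), np.float64(-0.1306), np.float64(0.0728))]
196 [(np.float64(0.4234), np.float64(-0.1462), np.float64(0.0714)), (np.float64(0.4377), np.float64(-0.1426), np.float64(0.0721)), (np.float64(0.4516), np.float64(-0.1393), np.float64(0.0717))]
216 [(np.float64(0.4253), np.float64(-0.1549), np.float64(0.0725)), (np.float64(0.4398), np.float64(-0.1515), np.float64(0.0721)), (np.float64(0.454), np.float64(-0.1482), np.float64(0.0714))]
236 [(np.float64(0.4272), np.float64(-0.1644), np.float64(0.0718)), (np.float64(0.442), np.float64(-0.1608), np.float64(0.0718)), (np.float64(0.4563), np.float64(-0.1571), np.float64(0.0727))]
256 [(np.float64(0.4292), np.float64(-0.1738), np.float64(0.0722)), (np.float64(0.4443), np.float64(-0.1703), np.float64(0.0719)), (np.float64(0.459), np.float64(-0.1669), np.float64(0.0716))]
```

```bash
python3 -m crank '[[[0.01,0.02,0.03,-1],[0.022,0.05,0.06,-2],[0.034,0.08,0.09,-3],[0.046,0.115,0.11,-4],[0.056,0.149,0.128,-4.7]]]';python3 -m crank '[[[0,0,0,0],[0,0,0,0]]]'
python3 - <<'E'
from h import *
snap('wrist','wrist4')
o=get_obs();M=R.from_rotvec(o['tool_rot']).as_matrix();print(o['tool_pos'],np.degrees(np.arctan2(M[1,1],M[0,1])),o['t'],o['opening'],o['contact_force'])
E
```

```text
t: 3.68
tool_pos: [0.5037, -0.0411, 0.1986]
tool_rot: [1.094, 1.28, -1.095]
contact_force: [1.2, 0.6, -1.0]
opening: 0.0224
t: 3.85
tool_pos: [0.504, -0.0408, 0.1982]
tool_rot: [1.089, 1.282, -1.09]
contact_force: [0.2, -0.4, -1.6]
opening: 0.0227
[ 0.50310427 -0.0418039   0.19693183] 9.114555550534 3.9 0.02263702027492234 [-0.71148562 -0.40495038 -1.38147985]
```

View pics/wrist4.png

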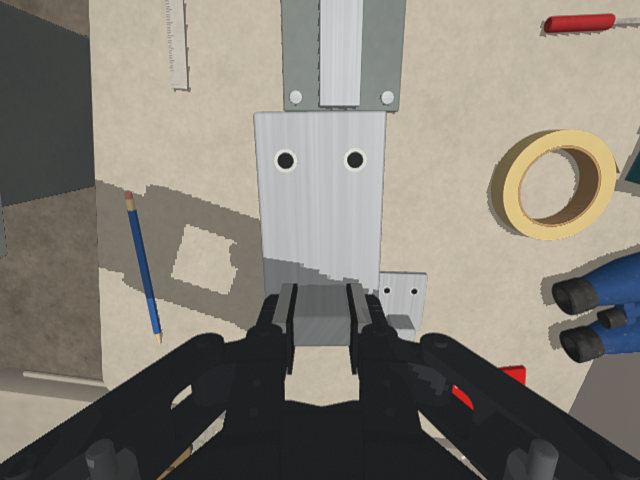

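Run:
```python
from h import *
im,_,_=load('wrist4')
cv2.imwrite('pics/crop5.png',cv2.resize(im[0:125,270:420],None,fx=4.8,fy=4.8,interpolation=cv2.INTER_CUBIC)[:,:,::-1])
```

```text
(no output)
```

View pics/crop5.png

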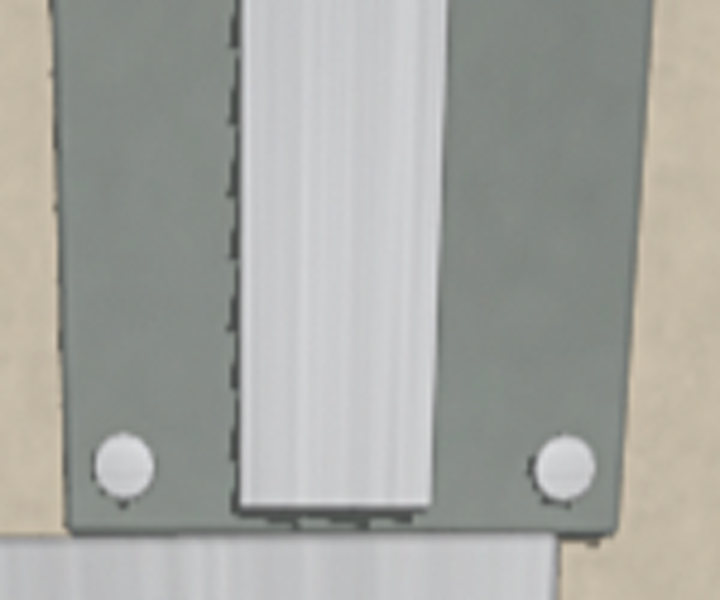

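Run:
```python
from fit import *
_,_,cw=load('wrist4');cs=cam('scene');cd=cam('side')
W=lambda u,v:((u+.5)/4.8-.5+270,(v+.5)/4.8-.5)
pts={k:onplane(None,*W(*k),.02,cw) for k in[(239,507),(431,506),(241,0),(447,0)]}
for k,v in pts.items(): print(k,v.round(4))
p=list(pts.values());print('dir L,R',[np.degrees(np.arctan2(*(p[b]-p[a])[[1,0]])) for a,b in((0,2),(1,3))],'width',np.linalg.norm(p[1]-p[0]))
for u,v in((70,527),(615,530)): print('base',onplane(None,*W(u,v),.008,cw).round(4))
S=lambda u,v:((u+.5)/5.5-.5+335,(v+.5)/5.5-.5+175)
D=lambda u,v:((u+.5)/6.5-.5+210,(v+.5)/6.5-.5+170)
w=[(cw,W(239,507),(-.116,.018,.02)),(cw,W(431,506),(-.116,-.018,.02))]
s=[(cs,S(53,172),(-.116,.018,.02)),(cs,S(62,250),(-.116,-.018,.02)),(cs,S(330,158),(-.016,.018,.02)),(cs,S(345,232),(-.016,-.018,.02)),(cs,S(640,32),(.095,.042,.054)),(cs,S(590,32),(.075,.042,.054)),(cs,S(690,250),(.095,-.054,.054)),(cs,S(610,255),(.075,-.054,.054))]
d=[(cd,D(430,492),(-.116,.018,.02)),(cd,D(520,455),(-.116,-.018,.02)),(cd,D(300,332),(-.016,.018,.02))]
# v=0 edge points constrain direction
for o in(w,s,d[:2],s+d[:2],w+s+d[:2]):
    x,r=fit(o,[.4855,.1765,1.73]);c,sn=np.cos(x[2]),np.sin(x[2])
    print(x.round(4),np.degrees(x[2]).round(2),'deckrear',(x[:2]-.116*np.array([c,sn])).round(4),'res',r.round(1).tolist())
# plate held
P,_,_=cloud('wrist4');print('plate top z',np.median(P[130:150,290:350,2]))
zt=np.median(P[130:150,290:350,2])
for z in(zt,):
  for u,v in((253.5,112.5),(385.5,112)):print(onplane(None,u,v,z,cw).round(4))
```

```text
(239, 507) [0.4853 0.0585 0.02  ]
(431, 506) [0.5207 0.0644 0.02  ]
(241, 0) [0.4728 0.1388 0.02  ]
(447, 0) [0.5077 0.1445 0.02  ]
dir L,R [np.float64(98.86704582728828), np.float64(99.17597887751045)] width 0.03584755437584485
base [0.4532 0.0506 0.008 ]
base [0.5579 0.0671 0.008 ]
[0.4839 0.1759 1.7364] 99.49 deckrear [0.503  0.0615] res [[-0.1, 0.0], [0.1, 0.0]]
[0.4859 0.1743 1.7166] 98.35 deckrear [0.5027 0.0595] res [[-0.5, -0.7], [-0.9, -0.0], [-0.2, -0.3], [-0.6, 1.1], [0.6, -0.2], [-0.5, 0.2], [1.0, 0.2], [4.8, -0.3]]
[0.4869 0.1777 1.7164] 98.34 deckrear [0.5037 0.0629] res [[-0.3, 0.3], [0.3, -0.3]]
[0.4859 0.1747 1.7186] 98.47 deckrear [0.503  0.0599] res [[-0.4, -0.6], [-0.6, 0.1], [-0.0, -0.2], [-0.4, 1.1], [0.7, -0.3], [-0.4, 0.2], [1.3, 0.1], [5.1, -0.3], [-0.1, 1.2], [0.5, 0.7]]
[0.4857 0.1756 1.7208] 98.6 deckrear [0.5031 0.0609] res [[-0.1, 0.4], [0.1, 1.1], [0.1, -0.5], [-0.1, 0.2], [0.4, -0.2], [0.1, 1.1], [1.1, -0.4], [0.0, 0.1], [1.8, 0.0], [5.6, -0.4], [-0.2, 1.0], [0.4, 0.4]]
plate top z 0.1932697966459824
[0.462  0.0379 0.1933]
[0.5161 0.0468 0.1933]
```

```bash
python3 -m crank '[[[0,0.038,-0.01,-0.3],[0,0.076,-0.025,-0.3],[0,0.108,-0.05,-0.3],[0,0.1137,-0.09,-0.3],[0,0.1137,-0.13,-0.3]]]';python3 -m crank '[[[0,0,-0.018,0],[0,0,-0.022,0],[0,0,-0.022,0]]]'
python3 - <<'E'
from h import *
snap('wrist','wrist5');snap('scene','scene5');snap('side','side5')
o=get_obs();M=R.from_rotvec(o['tool_rot']).as_matrix();print(o['tool_pos'],np.degrees(np.arctan2(M[1,1],M[0,1])),o['t'],o['opening'],o['contact_force'])
a,_,_=load('scene5');b,_,_=load('side5');b=b[130:280,180:330]
cv2.imwrite('pics/c5.png',np.hstack([cv2.resize(a[160:260,330:480],(750,500)),])[:,:,::-1])
cv2.imwrite('pics/c5b.png',cv2.resize(b,(600,600))[:,:,::-1])
E
```

```text
t: 4.32
tool_pos: [0.5031, 0.0719, 0.0664]
tool_rot: [1.095, 1.278, -1.096]
contact_force: [0.5, -0.4, -2.4]
opening: 0.0227
t: 4.57
tool_pos: [0.501, 0.0702, 0.0432]
tool_rot: [1.094, 1.282, -1.103]
contact_force: [1.1, -0.4, -0.9]
opening: 0.0226
[0.50541352 0.07054494 0.04849716] 8.634959636239376 4.7167 0.022841602806585187 [ 0.46717684  0.50731753 -1.75768496]
```

View pics/wrist5.png

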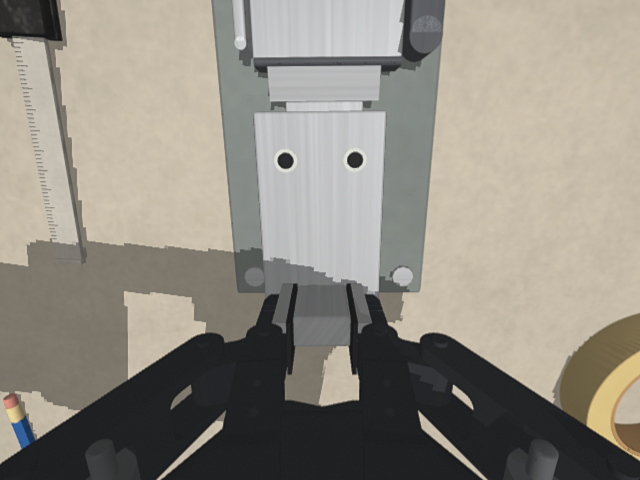

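View pics/c5.png

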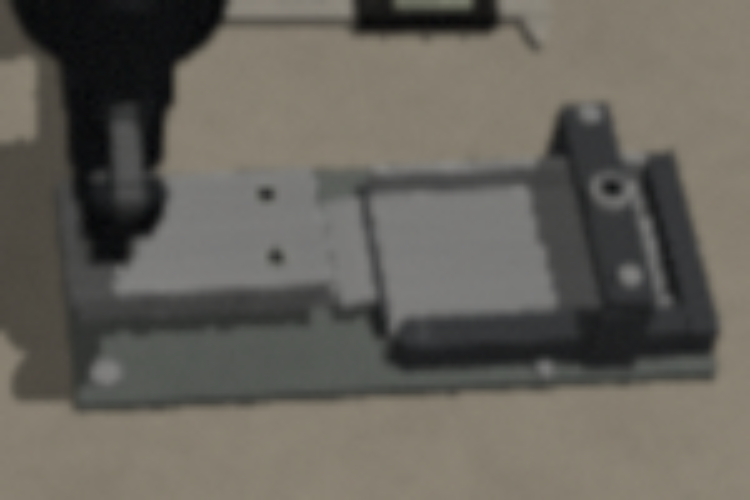

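View pics/c5b.png

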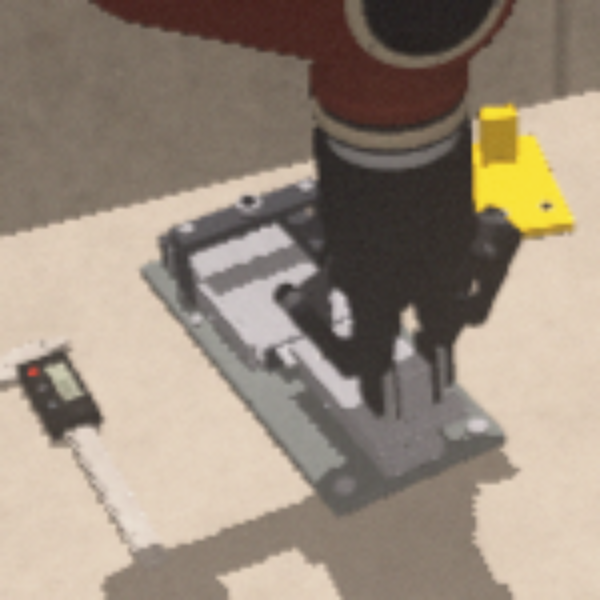

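Run:
```python
from h import *
im,_,_=load('wrist5')
cv2.imwrite('pics/crop6.png',cv2.resize(im[0:120,210:450],None,fx=3.3,fy=3.3,interpolation=cv2.INTER_CUBIC)[:,:,::-1])
```

```text
(no output)
```

View pics/crop6.png

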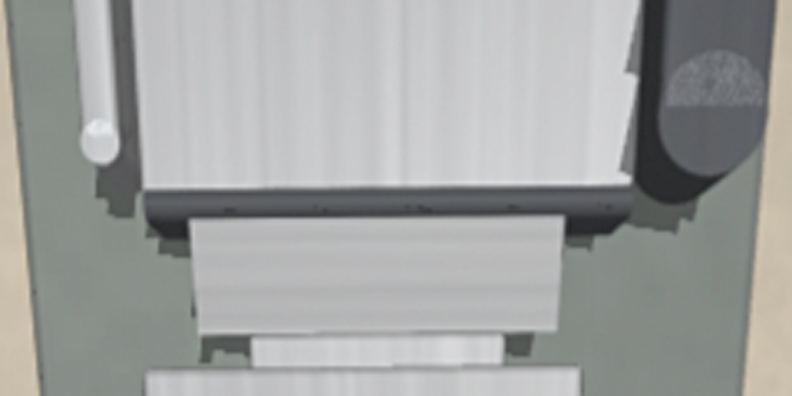

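Run:
```python
from fit import *
_,_,cw=load('wrist5')
W=lambda u,v:((u+.5)/3.3-.5+210,(v+.5)/3.3-.5)
o=[(cw,W(200,334),(-.016,.025,.02)),(cw,W(557,331),(-.016,-.025,.02)),(cw,W(190,218),(-.002,.025,.023)),(cw,W(563,216),(-.002,-.025,.023)),(cw,W(252,366),(-.0203,.018,.02)),(cw,W(503,364),(-.0203,-.018,.02))][:4]
x,r=fit(o,[.4855,.1765,1.73]);print(x,np.degrees(x[2]),r.round(1).tolist())
P,_,_=cloud('wrist5');zt=np.median(P[130:150,290:350,2]);print('plate top',zt,'deck',np.median(P[104:108,300:350,2]),'floor',np.median(P[5:30,290:370,2]))
c,s=np.cos(x[2]),np.sin(x[2])
for u,v in((146,370),(580,367)):
  for z in(zt,zt-.003):
    p=onplane(None,*W(u,v),z,cw)[:2]-x[:2];print('nose corner in nest',z.round(4),(c*p[0]+s*p[1]).round(4),(-s*p[0]+c*p[1]).round(4))
```

```text
[0.48527562 0.17583497 1.72704072] 98.95214413307045 [[-0.2, -0.1], [-0.3, -0.0], [0.1, 0.3], [0.3, -0.1]]
plate top 0.0383455824420912 deck 0.020364395028270046 floor 0.01459282426163562
nose corner in nest 0.0383 -0.0219 0.0292
nose corner in nest 0.0353 -0.0217 0.0298
nose corner in nest 0.0383 -0.022 -0.0254
nose corner in nest 0.0353 -0.0218 -0.0259
```

```bash
python3 -m crank '[[[0.0027,0.0024,-0.003,0],[0.0027,0.0024,-0.006,0],[0.0027,0.0024,-0.006,0]]]'
python3 - <<'E'
from h import *
P,_,_=cloud('wrist3');print('w3 table',np.median(P[100:140,400:440,2]),'plate',np.median(P[130:150,290:350,2]))
P,_,_=cloud('wrist4');print('w4 table',np.median(P[100:140,420:460,2]))
P,_,_=cloud('wrist5');print('w5 table',np.median(P[100:140,450:480,2]))
E
python3 -m crank '[[[0,0,-0.002,0],[0,0,-0.002,0]]]'
```

```text
t: 4.97
tool_pos: [0.5073, 0.0737, 0.0414]
tool_rot: [1.097, 1.276, -1.096]
contact_force: [0.0, -0.7, -1.6]
opening: 0.0228
w3 table 0.0005086162368203445 plate 0.0715707502474051
w4 table 0.0004587115755851079
w5 table 0.0005062091909177197
t: 5.13
tool_pos: [0.5066, 0.0738, 0.0388]
tool_rot: [1.096, 1.277, -1.096]
contact_force: [-1.2, 0.4, -1.5]
opening: 0.0227
```

Run:
```python
from h import *
snap('wrist','wrist6')
P,_,im=cloud('wrist6');print('table',np.median(P[100:140,460:480,2]),'plate',np.median(P[130:150,290:350,2]),np.median(P[230:250,290:350,2]),'deck',np.median(P[104:107,300:350,2]),'block top',np.median(P[320:335,310:335,2]))
P,_,_=cloud('wrist4');print('block top-plate w4',np.median(P[320:335,310:335,2])-np.median(P[130:150,290:350,2]))
o=get_obs();print(o['tool_pos'])
cv2.imwrite('pics/w6.png',im[:,:,::-1])
```

```text
table 0.000472300369454115 plate 0.033797117643631136 0.0337615226322045 deck 0.02035491045650574 block top 0.06565805950218319
block top-plate w4 0.03196162955425966
[0.50655042 0.07374135 0.03877592]
```

View pics/w6.png

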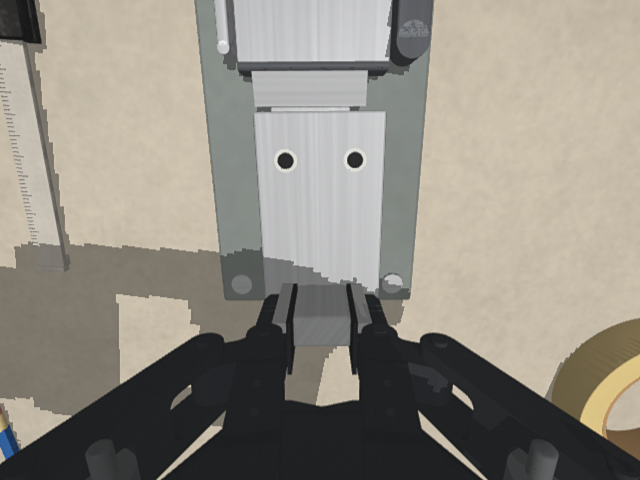

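```bash
cat > crop.py <<'E'
import sys;from h import *
f,u0,v0,u1,v1,s,o=sys.argv[1:];im,_,_=load(f);u0,v0,u1,v1=map(int,(u0,v0,u1,v1))
cv2.imwrite(f'pics/{o}.png',cv2.resize(im[v0:v1,u0:u1],None,fx=float(s),fy=float(s),interpolation=cv2.INTER_CUBIC)[:,:,::-1])
E
python3 crop.py wrist6 200 0 440 120 3.3 crop7
```

```text
(no output)
```

View pics/crop7.png

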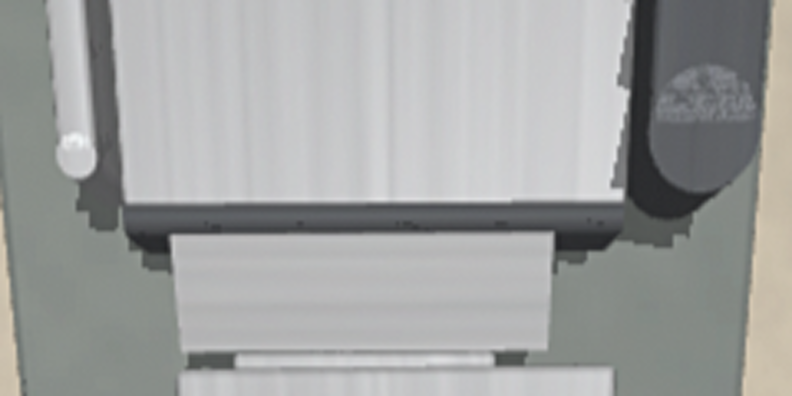

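Run:
```python
from fit import *
_,_,cw=load('wrist6')
W=lambda u,v:((u+.5)/3.3-.5+200,(v+.5)/3.3-.5)
o=[(cw,W(183,353),(-.016,.025,.02)),(cw,W(547,351),(-.016,-.025,.02)),(cw,W(170,236),(-.002,.025,.023)),(cw,W(553,233),(-.002,-.025,.023))]
x,r=fit(o,[.4855,.1765,1.73]);print(x,np.degrees(x[2]),r.round(1).tolist())
c,s=np.cos(x[2]),np.sin(x[2])
for u,v in((180,370),(612,368)):
    p=onplane(None,*W(u,v),.0335,cw)[:2]-x[:2];print('nose corner in nest',(c*p[0]+s*p[1]).round(4),(-s*p[0]+c*p[1]).round(4))
```

```text
[0.48504799 0.17557833 1.7294617 ] 99.09085645840987 [[-0.3, -0.0], [0.0, -0.2], [0.2, 0.1], [0.1, 0.1]]
nose corner in nest -0.0191 0.0229
nose corner in nest -0.0192 -0.0316
```

```bash
python3 -m crank '[[[-0.0015,-0.001,-0.002,0],[-0.0015,-0.001,-0.003,0],[-0.0015,-0.001,-0.003,0]]]';python3 -m crank '[[[0,0,-0.001,0],[0,0,-0.001,0]]]';python3 -m crank '[[[0,0,-0.001,0],[0,0,-0.001,0]]]'
```

```text
t: 5.43
tool_pos: [0.5048, 0.0727, 0.0354]
tool_rot: [1.096, 1.278, -1.097]
contact_force: [-0.3, -0.4, -1.2]
opening: 0.0228
t: 5.6
tool_pos: [0.5051, 0.0727, 0.0347]
tool_rot: [1.096, 1.277, -1.097]
contact_force: [0.1, -0.5, -1.8]
opening: 0.0227
t: 5.77
tool_pos: [0.5051, 0.0727, 0.0337]
tool_rot: [1.096, 1.277, -1.097]
contact_force: [0.3, -0.8, -2.1]
opening: 0.0231
```

```bash
python3 -m crank '[[[0,0,-0.0007,0],[0,0,-0.0007,0]]]';python3 - <<'E'
from h import *
snap('wrist','wrist7')
P,_,im=cloud('wrist7');print('table',np.median(P[100:140,460:480,2]),'plate',np.median(P[130:150,290:350,2]),np.median(P[230:250,290:350,2]),'deck',np.median(P[104:107,300:340,2]),get_obs()['contact_force'])
E
python3 crop.py wrist7 190 0 430 120 3.3 crop8
```

```text
t: 5.93
tool_pos: [0.5053, 0.0727, 0.0335]
tool_rot: [1.097, 1.277, -1.096]
contact_force: [-0.6, 0.5, 0.9]
opening: 0.0228
table 0.0005182974657480521 plate 0.028482731621659388 0.02842271805902899 deck 0.020435263304761447 [-1.30949969 -0.72548582  1.76705239]
```

View pics/crop8.png

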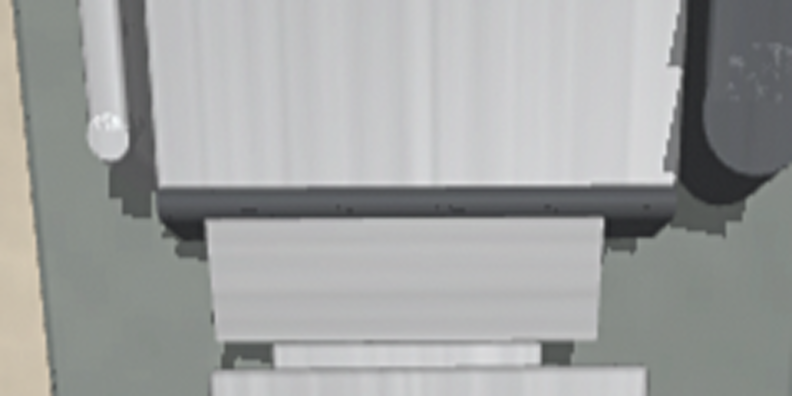

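```bash
python3 -m crank '[[[0,0,0,0],[0,0,0,0],[0,0,0,0],[0,0,0,0]]]' 0.6 70;python3 -m crank '[[[0,0,0.01,0],[0,0,0.04,0],[0,0,0.05,0],[0,0,0.05,0],[0,0,0.05,0]]]'
python3 - <<'E'
from h import *
snap('wrist','wrist8');snap('scene','scene8')
P,_,im=cloud('wrist8');print('plate',[np.median(P[a:a+10,290:350,2]).round(4) for a in (140,180,220,240)],[np.median(P[160:220,a:a+8,2]).round(4) for a in (285,315,345)])
E
python3 crop.py scene8 330 160 480 260 5 c8
```

```text
t: 6.32
tool_pos: [0.5053, 0.0727, 0.0332]
tool_rot: [1.097, 1.277, -1.096]
contact_force: [-0.2, -0.5, 0.4]
opening: 0.051
t: 6.73
tool_pos: [0.5061, 0.0727, 0.0842]
tool_rot: [1.098, 1.275, -1.095]
contact_force: [0.8, 0.7, -0.5]
opening: 0.0511
plate [np.float64(0.0285), np.float64(0.0284), np.float64(0.0285), np.float64(0.0284)] [np.float64(0.0285), np.float64(0.0285), np.float64(0.0285)]
```

View pics/wrist8.png

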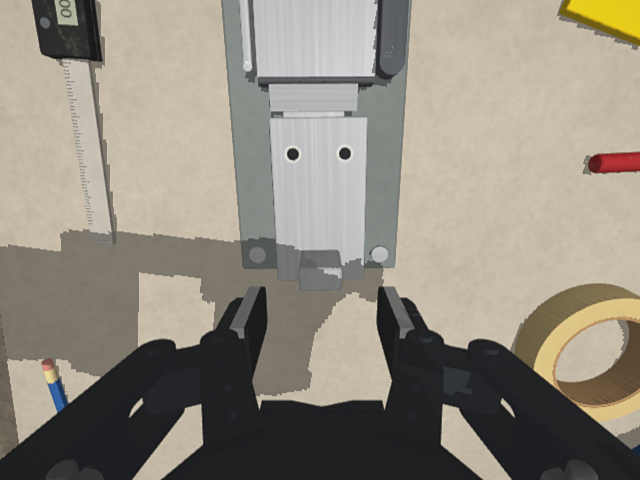

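View pics/c8.png

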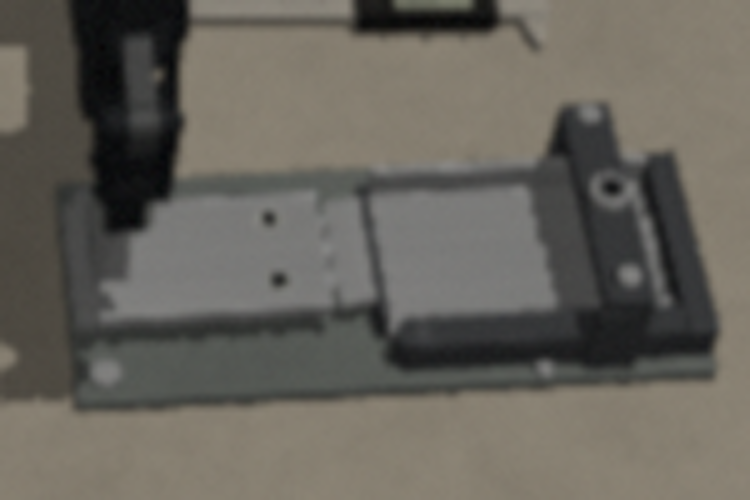

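```bash
python3 -m crank '[[[0,0,-0.03,0],[0,0,-0.049,0],[0,0,-0.049,0]]]';python3 -m crank '[[[0,0,0,0],[0,0,0,0],[0,0,0,0],[0,0,0,0],[0,0,0,0]]]' 0 45;python3 -m crank '[[[0,0,0,0],[0,0,0,0]]]'
```

```text
t: 7.08
tool_pos: [0.5003, 0.0727, 0.0283]
tool_rot: [1.092, 1.286, -1.104]
contact_force: [-0.2, -0.2, -0.6]
opening: 0.051
t: 7.5
tool_pos: [0.5058, 0.0727, 0.035]
tool_rot: [1.097, 1.276, -1.095]
contact_force: [0.2, -0.1, -1.2]
opening: 0.023
t: 7.67
tool_pos: [0.5057, 0.0727, 0.0349]
tool_rot: [1.097, 1.276, -1.096]
contact_force: [0.1, 0.2, 2.0]
opening: 0.0229
```

```bash
python3 -m crank '[[[-0.0006,0.004,0.0003,0],[-0.0014,0.0089,0.0013,0],[-0.0022,0.0138,0.0023,0],[-0.0028,0.0178,0.003,0],[-0.0039,0.0247,0.003,0]]]';python3 -m crank '[[[0,0,0,0],[0,0,0,0]]]'
python3 - <<'E'
from h import *
snap('wrist','wrist9')
P,_,im=cloud('wrist9');print('plate',[np.median(P[a:a+10,290:350,2]).round(4) for a in (115,140,180,220,240)],[np.median(P[160:220,a:a+8,2]).round(4) for a in (285,315,345)])
o=get_obs();print(o['tool_pos'],o['contact_force'])
E
```

```text
t: 8.08
tool_pos: [0.5016, 0.0978, 0.0376]
tool_rot: [1.097, 1.276, -1.096]
contact_force: [0.4, -0.8, 0.8]
opening: 0.0232
t: 8.25
tool_pos: [0.5012, 0.0985, 0.0372]
tool_rot: [1.097, 1.278, -1.095]
contact_force: [-0.3, 1.5, 1.3]
opening: 0.0231
plate [np.float64(0.0315), np.float64(0.0314), np.float64(0.0313), np.float64(0.0311), np.float64(0.031)] [np.float64(0.0312), np.float64(0.0312), np.float64(0.0312)]
[0.50124187 0.09825458 0.03723392] [0.39370681 0.97763847 1.77258933]
```

View pics/wrist9.png

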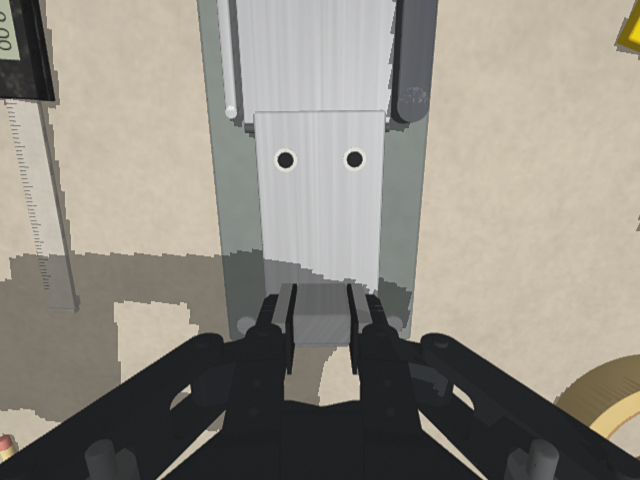

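```bash
python3 -m crank '[[[-0.0011,0.007,0,0],[-0.0023,0.0148,0,0],[-0.0039,0.0247,0,0],[-0.0055,0.0346,0,0],[-0.007,0.0445,0,0]]]';python3 -m crank '[[[0,0,0,0],[0,0,0,0]]]'
python3 - <<'E'
from h import *
snap('wrist','wrist10')
P,_,im=cloud('wrist10');print('plate',[np.median(P[a:a+10,290:350,2]).round(4) for a in (115,140,180,220,240)],[np.median(P[160:220,a:a+8,2]).round(4) for a in (285,315,345)])
o=get_obs();print(o['tool_pos'],o['contact_force'])
E
```

```text
t: 8.72
tool_pos: [0.4947, 0.1425, 0.0378]
tool_rot: [1.096, 1.276, -1.096]
contact_force: [1.2, -4.9, 5.2]
opening: 0.023
t: 8.88
tool_pos: [0.4944, 0.1439, 0.0375]
tool_rot: [1.098, 1.279, -1.094]
contact_force: [-0.1, 3.3, 3.5]
opening: 0.0232
plate [np.float64(0.0319), np.float64(0.0318), np.float64(0.0316), np.float64(0.0314), np.float64(0.0312)] [np.float64(0.0317), np.float64(0.0316), np.float64(0.0317)]
[0.49438111 0.14363031 0.03745438] [0.64758782 2.86281875 4.04590542]
```

View pics/wrist10.png

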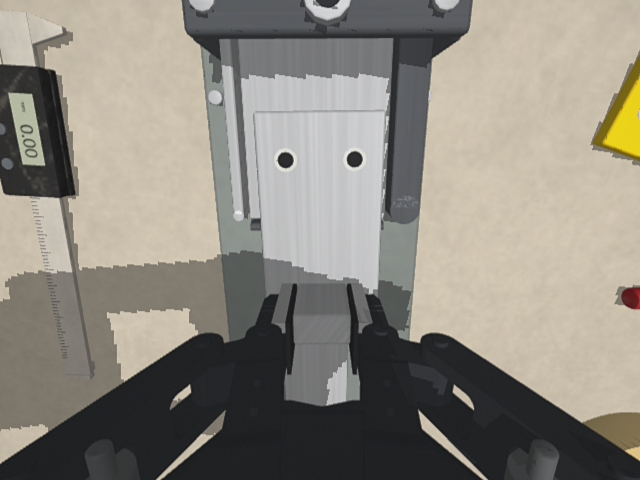

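```bash
python3 -m crank '[[[-0.0011,0.007,0,0],[-0.0025,0.016,0,0],[-0.004,0.0256,0,0],[-0.0058,0.0365,0,0],[-0.0074,0.047,0,0]]]';python3 -m crank '[[[0,0,0,0],[0,0,0,0]]]'
python3 - <<'E'
from h import *
snap('wrist','wrist11');snap('scene','scene11')
P,_,im=cloud('wrist11');print('plate',[np.median(P[a:a+10,290:350,2]).round(4) for a in (140,180,220,240)])
o=get_obs();print(o['tool_pos'],o['contact_force'])
E
python3 crop.py scene11 330 150 490 260 5 c11
```

```text
t: 9.35
tool_pos: [0.4875, 0.1876, 0.0376]
tool_rot: [1.094, 1.274, -1.098]
contact_force: [0.2, -5.4, 6.6]
opening: 0.0231
t: 9.52
tool_pos: [0.4872, 0.1894, 0.0377]
tool_rot: [1.097, 1.277, -1.096]
contact_force: [-0.3, 0.8, 6.2]
opening: 0.0231
plate [np.float64(0.0604), np.float64(0.0312), np.float64(0.0312), np.float64(0.0312)]
[0.48721201 0.18938637 0.03777116] [-0.07305749  2.27019771  6.00973824]
```

View pics/wrist11.png

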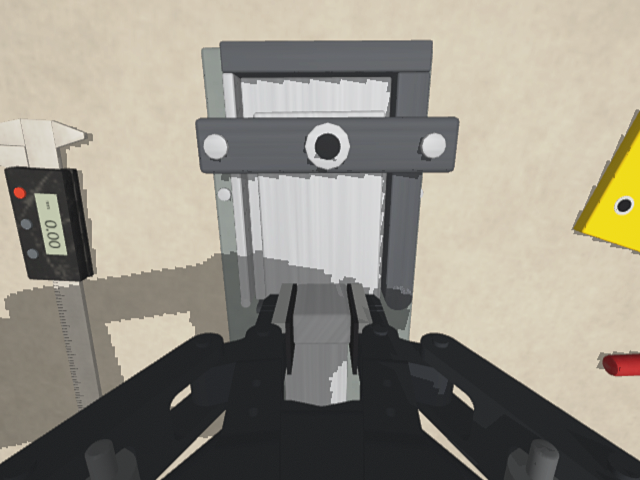

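View pics/c11.png

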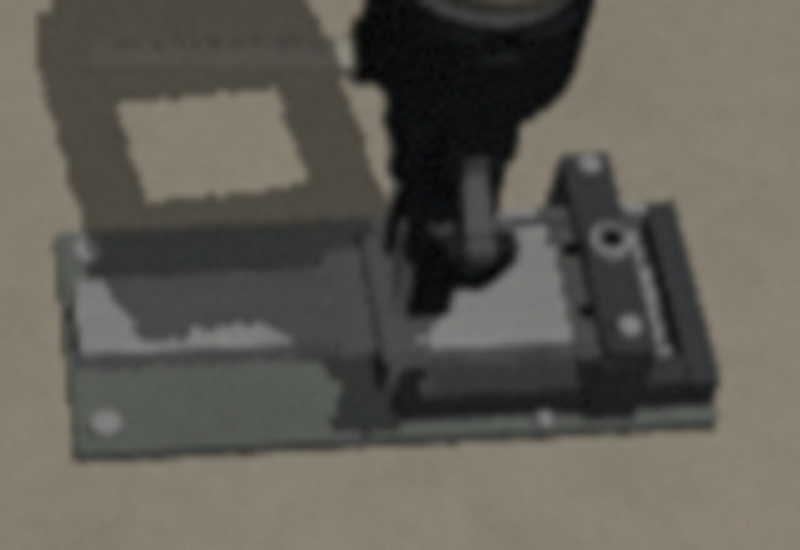

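```bash
python3 -m crank '[[[-0.0006,0.004,0,0],[-0.0011,0.007,0,0],[-0.0015,0.0095,0,0],[-0.0015,0.0095,0,0]]]';python3 -m crank '[[[0,0,-0.002,0],[0,0,-0.004,0],[0,0,-0.006,0],[0,0,-0.007,0],[0,0,-0.007,0]]]'
python3 - <<'E'
from h import *
snap('wrist','wrist12')
P,_,im=cloud('wrist12');print('plate',[np.median(P[a:a+6,290:350,2]).round(4) for a in range(170,250,10)])
o=get_obs();print(o['tool_pos'],o['contact_force'])
E
```

```text
t: 9.95
tool_pos: [0.484, 0.1985, 0.0358]
tool_rot: [1.095, 1.279, -1.098]
contact_force: [0.7, 0.5, -1.0]
opening: 0.023
t: 10.37
tool_pos: [0.485, 0.1982, 0.0296]
tool_rot: [1.096, 1.278, -1.097]
contact_force: [0.0, 0.3, -1.6]
opening: 0.0232
plate [np.float64(0.0604), np.float64(0.0603), np.float64(0.0557), np.float64(0.0233), np.float64(0.023), np.float64(0.023), np.float64(0.0231), np.float64(0.0231)]
[0.48519853 0.19828783 0.02985938] [ 0.06104689 -0.34229543 -0.96780257]
```

View pics/wrist12.png

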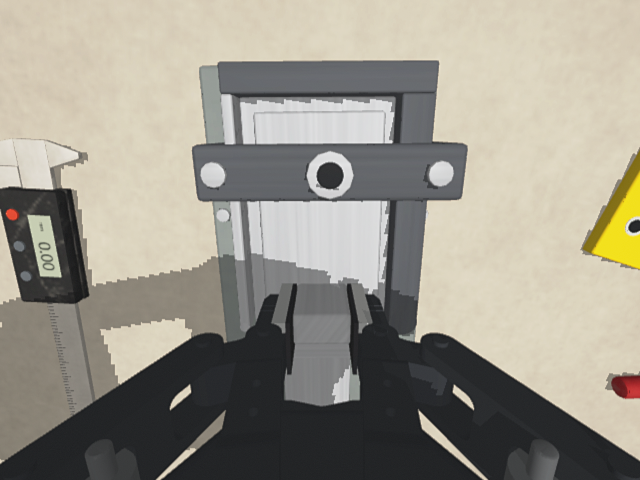

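```bash
python3 -m crank '[[[0,0,-0.0007,0],[0,0,-0.0007,0]]]';python3 -m crank '[[[-0.0003,0.002,0,0],[-0.0006,0.004,0,0],[-0.0008,0.005,0,0],[-0.0008,0.005,0,0]]]';python3 -m crank '[[[-0.0002,0.001,0,0],[-0.0002,0.001,0,0]]]'
```

```text
t: 10.58
tool_pos: [0.4854, 0.1984, 0.0295]
tool_rot: [1.097, 1.277, -1.096]
contact_force: [-0.3, -0.0, -2.0]
opening: 0.0231
t: 10.92
tool_pos: [0.4846, 0.2037, 0.0295]
tool_rot: [1.096, 1.277, -1.096]
contact_force: [-0.1, 0.4, -1.3]
opening: 0.0228
t: 11.08
tool_pos: [0.4844, 0.2045, 0.0295]
tool_rot: [1.096, 1.277, -1.096]
contact_force: [0.4, 0.7, -1.1]
opening: 0.0229
```

```bash
python3 -m crank '[[[0,0,-0.0006,0],[0,0,-0.0006,0]]]';python3 -m crank '[[[-0.0002,0.001,0,0],[-0.0002,0.001,0,0]]]';python3 -m crank '[[[-0.0002,0.001,0,0],[-0.0002,0.001,0,0]]]'
```

```text
t: 11.25
tool_pos: [0.4845, 0.2045, 0.0289]
tool_rot: [1.097, 1.277, -1.096]
contact_force: [-0.6, 0.3, -0.8]
opening: 0.0231
t: 11.42
tool_pos: [0.4844, 0.2046, 0.029]
tool_rot: [1.095, 1.276, -1.097]
contact_force: [-0.1, -5.3, 1.5]
opening: 0.0229
t: 11.58
tool_pos: [0.4844, 0.2047, 0.0292]
tool_rot: [1.093, 1.274, -1.098]
contact_force: [0.5, -8.5, 2.5]
opening: 0.023
```

```bash
python3 -m crank '[[[0.001,0.0002,0,0],[0.002,0.0003,0,0],[0.003,0.0005,0,0],[0.003,0.0005,0,0]]]';python3 -m crank '[[[0.001,0.0002,0,0],[0.001,0.0002,0,0]]]';python3 -m crank '[[[0.001,0.0002,0,0],[0.001,0.0002,0,0]]]'
```

```text
t: 11.92
tool_pos: [0.4853, 0.2046, 0.029]
tool_rot: [1.088, 1.279, -1.102]
contact_force: [-8.8, -10.6, 10.4]
opening: 0.0228
t: 12.08
tool_pos: [0.4855, 0.2046, 0.0291]
tool_rot: [1.087, 1.28, -1.104]
contact_force: [-11.0, -11.6, 12.2]
opening: 0.023
t: 12.25
tool_pos: [0.4859, 0.2046, 0.0291]
tool_rot: [1.085, 1.281, -1.105]
contact_force: [-13.3, -13.3, 15.7]
opening: 0.0233
```

```bash
python3 - <<'E'
from h import *
snap('wrist','wrist13');snap('scene','scene13')
P,_,im=cloud('wrist13');print('plate',[np.median(P[a:a+6,290:350,2]).round(4) for a in range(210,250,10)],[np.median(P[210:240,a:a+8,2]).round(4) for a in (275,290,315,345,360)])
o=get_obs();print(o['tool_pos'],o['contact_force'],R.from_rotvec(o['tool_rot']).as_matrix().round(3).tolist())
E
python3 crop.py wrist13 190 40 450 330 2 c13;python3 crop.py scene13 380 160 490 260 5 c13b
```

```text
plate [np.float64(0.0551), np.float64(0.0227), np.float64(0.0227), np.float64(0.0227)] [np.float64(0.0233), np.float64(0.0231), np.float64(0.0229), np.float64(0.0228), np.float64(0.0227)]
[0.48589241 0.2046023  0.02913884] [-13.76611394 -12.45489527  15.00445747] [[-0.009, 0.988, 0.154], [-0.007, 0.154, -0.988], [-1.0, -0.01, 0.006]]
```

View pics/c13.png

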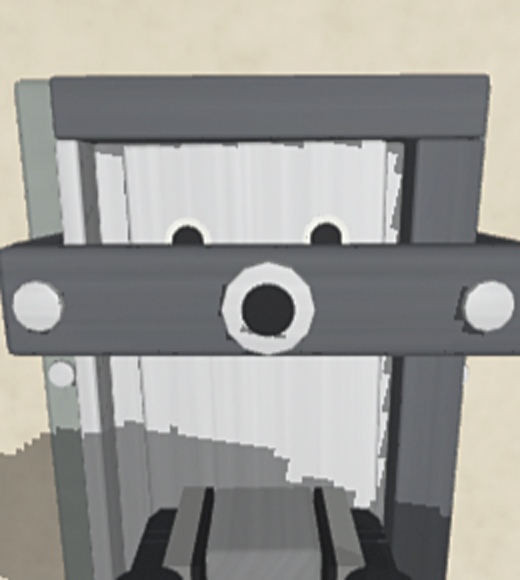

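View pics/c13b.png

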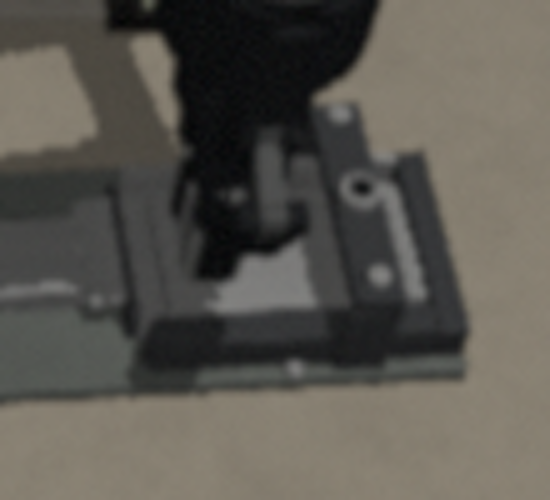

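```bash
python3 -m crank '[[[0.0005,-0.003,0.0005,0],[0.0005,-0.003,0.001,0],[0.0005,-0.003,0.001,0]]]';python3 -m crank '[[[0.001,0.0002,0,0],[0.001,0.0002,0,0]]]'
```

```text
t: 12.6
tool_pos: [0.4892, 0.2044, 0.0297]
tool_rot: [1.097, 1.278, -1.097]
contact_force: [-1.6, -0.3, -0.4]
opening: 0.0234
t: 12.77
tool_pos: [0.4892, 0.2045, 0.0292]
tool_rot: [1.095, 1.28, -1.099]
contact_force: [-5.6, -1.6, 2.8]
opening: 0.0232
```

```bash
python3 -m crank '[[[-0.0002,0.001,0,0],[-0.0003,0.002,0,0],[-0.0003,0.002,0,0]]]';python3 -m crank '[[[0.0003,0.001,-0.0005,0],[0.0003,0.001,-0.0005,0]]]';python3 - <<'E'
from h import *
snap('wrist','wrist14')
P,_,im=cloud('wrist14');print('plate',[np.median(P[a:a+6,290:350,2]).round(4) for a in range(210,250,10)],[np.median(P[220:240,a:a+8,2]).round(4) for a in (275,290,315,345,360)])
o=get_obs();print(o['tool_pos'],o['contact_force'],R.from_rotvec(o['tool_rot']).as_matrix().round(3).tolist())
E
python3 crop.py wrist14 190 40 450 330 2 c14
```

```text
t: 13.02
tool_pos: [0.4891, 0.2054, 0.0291]
tool_rot: [1.093, 1.278, -1.1]
contact_force: [-4.1, -6.4, 1.4]
opening: 0.0232
t: 13.18
tool_pos: [0.4892, 0.2054, 0.0291]
tool_rot: [1.09, 1.277, -1.102]
contact_force: [-7.8, -10.7, 6.8]
opening: 0.0228
plate [np.float64(0.0552), np.float64(0.0227), np.float64(0.0226), np.float64(0.0226)] [np.float64(0.0228), np.float64(0.0228), np.float64(0.0226), np.float64(0.0225), np.float64(0.0226)]
[0.48914823 0.2053942  0.02906539] [ -7.29348849 -11.15757359   5.99970977] [[-0.005, 0.988, 0.152], [-0.005, 0.152, -0.988], [-1.0, -0.005, 0.005]]
```

View pics/c14.png

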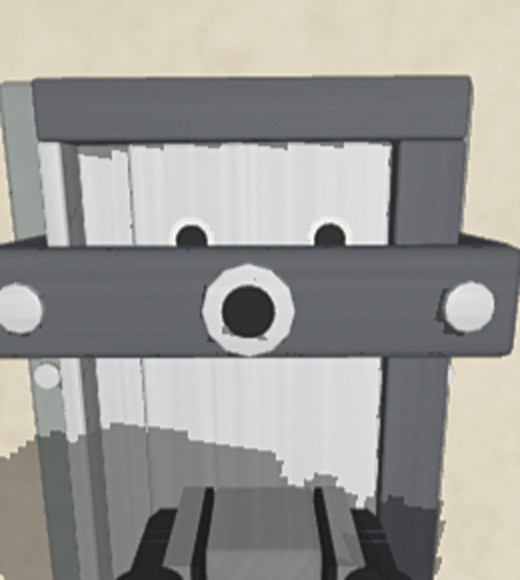

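```bash
python3 -m crank '[[[-0.0005,-0.001,0.0005,0],[-0.0005,-0.001,0.0005,0]]]';python3 -m crank '[[[0,0,0,0],[0,0,0,0],[0,0,0,0]]]' 0.45;python3 -m crank '[[[0,0,0.01,0],[0,0,0.035,0],[0,0,0.06,0],[0,0,0.06,0],[0,0,0.06,0]]]';python3 - <<'E'
from h import *
snap('wrist','wrist15')
P,_,im=cloud('wrist15')
o=get_obs();print(o['tool_pos'],o['contact_force'])
E
python3 crop.py wrist15 200 40 440 310 2.2 c15
```

```text
t: 13.4
tool_pos: [0.4891, 0.2054, 0.0292]
tool_rot: [1.094, 1.278, -1.1]
contact_force: [-3.3, -6.5, 1.2]
opening: 0.0232
t: 13.65
tool_pos: [0.4909, 0.2071, 0.0304]
tool_rot: [1.098, 1.276, -1.094]
contact_force: [-0.1, 0.8, -0.6]
opening: 0.0386
t: 14.07
tool_pos: [0.4921, 0.2073, 0.093]
tool_rot: [1.1, 1.274, -1.092]
contact_force: [-0.4, -0.1, -0.5]
opening: 0.0388
[0.49077092 0.20687258 0.09117395] [-0.39052359 -0.60403833 -0.16090666]
```

View pics/c15.png

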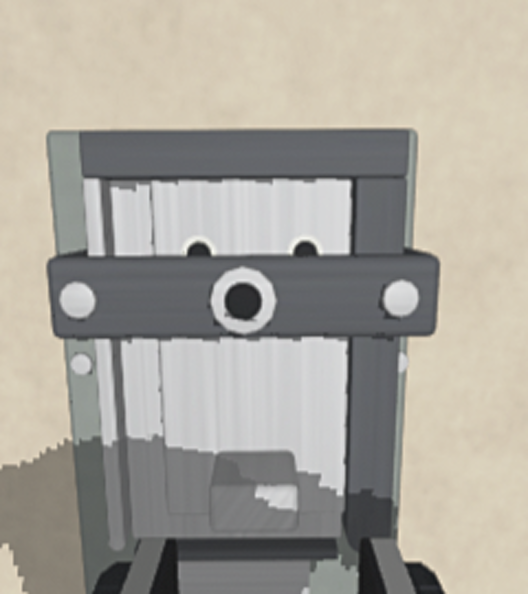

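```bash
python3 -m crank '[[[0,0,0.04,0],[0,0,0.08,0],[0,-0.02,0.11,0],[0,-0.03,0.12,0],[0,-0.03,0.12,0]]]'; python3 -m crank '[[[0,0,0,0],[0,0,0,0]]]'
python3 - <<'E'
from h import *
snap('wrist','wrist16');snap('scene','scene16');snap('side','side16')
E
python3 crop.py wrist16 240 30 390 250 2.7 a; python3 crop.py scene16 380 170 480 250 8 b
python3 - <<'E'
from h import *
im=cv2.imread('pics/wrist15.png');cv2.imwrite('pics/d.png',np.hstack([cv2.resize(im[110:165,250:380],(780,330),interpolation=cv2.INTER_CUBIC)]))
E
```

```text
t: 14.53
tool_pos: [0.4916, 0.1757, 0.2129]
tool_rot: [1.101, 1.273, -1.094]
contact_force: [-0.1, 0.2, -1.0]
opening: 0.0384
t: 14.7
tool_pos: [0.4885, 0.1765, 0.2068]
tool_rot: [1.094, 1.281, -1.1]
contact_force: [-0.7, 0.3, -0.4]
opening: 0.0386
```

View pics/a.png

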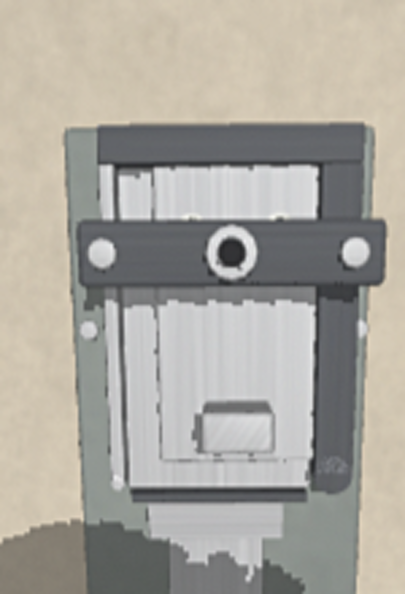

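View pics/b.png

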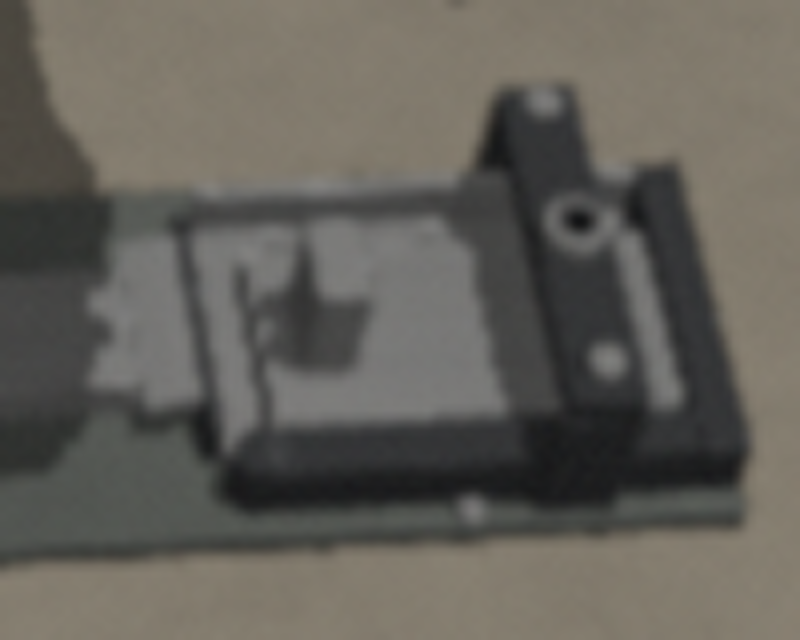

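View pics/d.png

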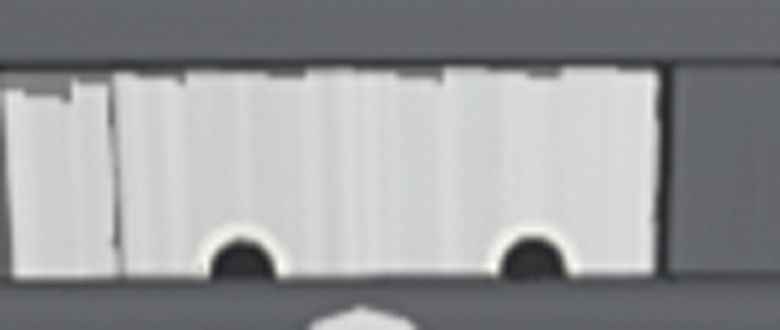

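Run:
```python
from h import *
im=cv2.imread('pics/wrist16.png')
A=cv2.resize(im[125:215,285:385],(600,540),interpolation=cv2.INTER_NEAREST);cv2.imwrite('pics/e.png',A)
im=cv2.imread('pics/wrist15.png')
cv2.imwrite('pics/f.png',cv2.resize(im[180:290,320:400],(580,598*110*10//(80*10)*580//598*1 if False else 580*110//80),interpolation=cv2.INTER_NEAREST)[:600] if False else cv2.resize(im[185:285,310:400],(540,600),interpolation=cv2.INTER_NEAREST))
```

```text
(no output)
```

View pics/e.png

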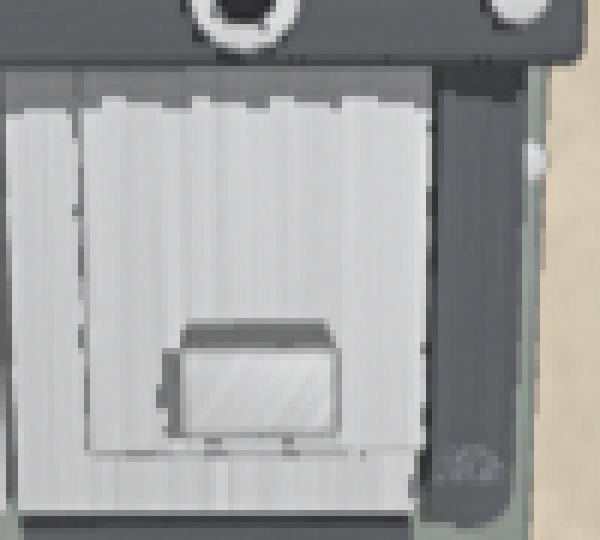

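View pics/f.png

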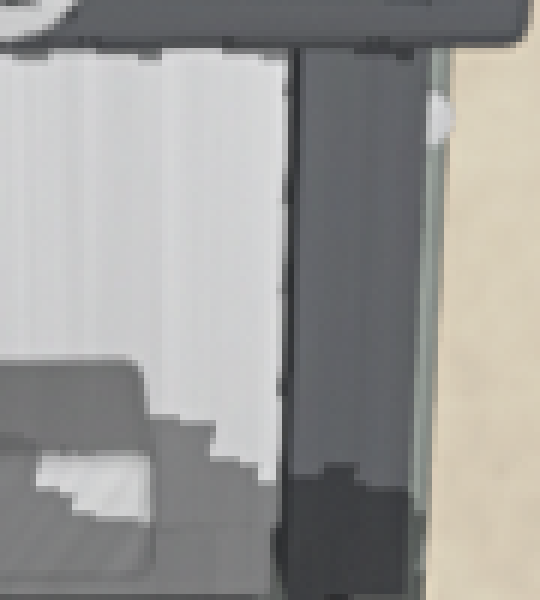

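Run:
```python
from fit import *
_,_,cw=load('wrist16')
E=lambda u,v:((u)/6-.5+285,(v)/6-.5+125)
a=onplane(None,*E(90,453),.022,cw);b=onplane(None,*E(420,448),.022,cw)
d=np.array([np.cos(np.radians(99)),np.sin(np.radians(99))]);n=np.array([-d[1],d[0]])
for l in((30,514),(400,512)):
    for z in(.014,.023):
        L=onplane(None,*E(*l),z,cw);print(z,(a-L)[:2]@d,(b-L)[:2]@d)
print('width/yaw',a,b,np.degrees(np.arctan2(*(b-a)[[1,0]])))
k=onplane(None,*E(8,350),.022,cw);print('keeper-> plate left', k)
P,_,_=cloud('wrist16');print('plate top z',np.median(P[150:180,300:350,2]),[P[145+i:150+i,302:350,2].mean().round(4) for i in(0,15,30,40)],[P[150:180,u:u+8,2].mean().round(4) for u in(302,320,345)],'floor',np.median(P[203:208,300:350,2]))
```

```text
0.014 0.01198177730617385 0.012560159135957006
0.023 0.010021489943272434 0.01059987177305559
0.014 0.011921392687554929 0.012499774517338086
0.023 0.009962722997209841 0.010541104826993
width/yaw [0.46344832 0.18683086 0.022     ] [0.51719341 0.19592884 0.022     ] 9.607955185569486
keeper-> plate left [0.44800743 0.20161524 0.022     ]
plate top z 0.02241257243368522 [np.float64(0.0223), np.float64(0.0238), np.float64(0.0265), np.float64(0.0442)] [np.float64(0.0238), np.float64(0.0269), np.float64(0.0265)] floor 0.014304266723484671
```

Run:
```python
from h import *
o=get_obs();print(o['t'],o['contact_force']);finish_job()
```

```text
14.85 [-0.86811335  1.08832951  1.02596586]
the job is handed in; nothing more can be done
```

The long plate is in the nest pocket, lying flat and against both the end stop and the thick rail. I handed the job in at 14.9 s on the robot's clock, with the gripper open and clear of everything.

**What I did**
- I picked up the longer grey plate by its upright grip and set it flat on the deck. Its nose was about 4 mm short of the ramp and 20 mm short of the lip.
- I let go and lifted off. The plate read level across the deck, with its top at 28.5 mm.
- I gripped it again and slid it up the ramp, over the lip and under the bridge, with light contact on the lip. Once the rear had cleared the lip I lowered it into the pocket, gripped throughout, instead of letting it fall freely.
- I then pushed it against the end stop and the rail. The first push to the rail stuck because I was pressing on the end stop at the same time; I eased off and repeated it, and the plate moved across.

**Last checks**
- **Before release:** the tool felt about 11 N back from the end stop and 7 N from the rail, with no further movement.
- **After release:**
  - The plate top is at 22.4 mm and the floor at 14.3 mm, so it lies flat.
  - The rear edge is at about x = 14 to 14.5 mm in the nest; 14 is the target.
  - The crops show no gap at the rail or the stop.
- **Slight disagreement:** my last reading of the plate's angle was 0.6° off the nest's. I took this as pixel noise because the plate edge ran parallel to the rail.
- **Not rechecked:** I did not measure the shorter plate and tape again, but the arm never worked near them.

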